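# Slide the battery pack home in its charging dock

## Robot

A 7-joint arm with a two-finger parallel gripper is mounted at the origin on the work surface. World frame = base frame: x ahead of the robot, y to its left, z up, the work surface at z = 0. Lengths are in mm, angles in rad, forces in N, time in s.
With the tool pointing down it reaches from about 425 to 925 mm from the base axis. Payload 6.8 kg.
Tool frame: the origin (TCP) lies between the finger pads; the fingertips stand 25 mm ahead of it and the grasp point (between the pads) lies 6 mm ahead of it (bot.tips_ahead is the distance from the TCP to the fingertips, in mm); z points along the fingers, y is the line along which they close (so a half turn about z gives the same grasp; the last joint's range is limited). The gripper opens to 88 mm and grips with 3 to 60 N. Pads are 20 mm wide; open, the fingers measure 115 mm over their backs; the gripper's body (75 mm by 178 mm) begins 61 mm behind the grasp point.
Start: joints at [1.032, 0.477, 0.022, 1.555, -0.011, 1.109, -0.083], TCP at [281.889, -613.34, 247.664] pointing down, gripper open.
Joint ranges: [-2.96, 2.96], [-0.34, 2.1], [-1.41, 1.46], [0.24, 2.44], [-1.37, 4.51], [0.17, 1.92], [-2.96, 2.96]. Speed limits (rad/s): [2.39, 2.39, 3.14, 3.14, 3.14, 3.14, 3.14].

## Interface

Orientations are given as [roll, pitch, yaw] about the fixed x, y, z axes, in that order (R = Rz(yaw) Ry(pitch) Rx(roll)).
In Python, from bench import bot gives the robot as it stands.
- The arm moves only by the tool apply_moves, never from a script. Its argument "moves" is a list that holds one entry, the list of rows, each a list of 5 numbers: the shift along the tool's x, y, z in m, then the turn about the tool's z in rad, then the closure, from -1 (fully open) to 1 (shut). In form: [[[x, y, z, yaw, grip], ...]]. A call has 1 to 5 rows; each row is the pose to reach, as a shift and turn from the pose commanded when the call began, along the tool's axes at that moment; what a row does not reach only later rows make up. A row lasts 1/10 s, in which the tool goes at most 50 mm and 8.59 degrees, less where a joint would pass 70% of its speed; a pose out of reach is approached as far as the arm can. A call with a gripper value outside its range is refused whole. The fingers move at their own pace and stop on an object; "force" is the grip in N (left out, the last holds). Time passes only in rows, so rows that repeat a pose let the fingers close. It gives the time, the measured TCP pose, the force, the opening and the grip force at its end, in the units of the state.
- bot.get_obs(): the state, without advancing time (a new reading comes with each control period).
- bot.get_image(name): name is "scene" or "top" or "wrist"; returns the picture (400x640x3 uint8, red, green, blue); there is no depth.
- bot.camera_info(name): a dict with "fx", "fy", "cx", "cy" (pixels), "view" (4x4, takes a point from world to camera coordinates). Camera axes: x right, y down, z forward; pixel columns grow to the right and rows downward; lengths in mm; the calibration is good to about 2 mm. A picture is of the moment at which its call begins: read the wrist's pose just before it. camera_info takes no time and is no camera call; for the wrist camera it gives the pose at the moment of the call.
- bot.job_done(): hands the job in; it is judged then, once.
Trained networks look in the newest picture that a camera, given by its name, has taken for a name from the list of things; names that differ only in an ending like _2 or _b are one class to them, and where a whole thing is asked for, a point or a joint stands for the part that bears it (a point fixed in the world has none). Each returns a list of dicts, best first, with "score" (0 to 1); they miss things now and then, are a little off and sometimes report something else, mostly with a low value. They report only what shows in the picture. A call takes as long as a camera call.
- bot.masks_of(camera, label): "region" (400x640 bool, what is visible of it) and "rect" ([centre column, centre row, width, height] in pixels, round what is visible of it).
- bot.pinpoint(camera, label): "xy" ([column, row] in pixels: a listed point, or the origin of a listed thing).
The state is a dict: "time_s": time; "joints": joint angles; "joint_vel": joint speeds; "tau": joint torques, N m; "eef_pos": TCP position; "tool_rot": TCP orientation; "wrist_force": force on the tool from outside, world axes, zero at the start; "wrist_torque": the same for the moment, N m; "gripper_width": finger opening in mm; "grip_force": force on a finger pad.
Only numpy, scipy, OpenCV 4.12 (cv2) and the standard library are available. Lean on these libraries where they do the work, as an engineer would, in place of code of your own. Each camera call takes 0.05 s, during which the arm holds its last target. There are 200 camera calls.

## Task

Slide the tall, heavy battery pack across the bench into its charging dock, between the two side guides, until its nose rests squarely against the rubber stop. Push only on the low foot plate that sticks out behind the case: pushed higher it topples, so keep it standing flat, do not press on the case or use its carry handle, do not lift it, and leave the meter, the reel and the screwdriver where they are.

Things in the scene. Friction and masses are not known exactly. Their poses are not given: they have to be found in the camera images.
- pack: Battery pack, loose, 1.5 to 2.5 kg; friction on the bench 0.5 to 0.7 (8 to 17 N to slide it). It stands on a dark steel foot plate 150 (x) x 150 (y) x 35 mm high. Origin: centre of the foot plate's underside, at bench height. +x points to the nose, the end that enters the dock; z up. At the start the nose faces the dock, up to 30 degrees askew.
- pack_foot (a point): Middle of the foot plate's flat rear face, the place to push, 75 mm behind (-x) the pack's origin and 17 mm above the bench. The face is 150 mm wide and 35 mm high. The foot plate sticks out 60 mm behind the case here. Axes as the pack's.
- pack_case: Grey case fixed on the foot plate, same origin and axes as the pack: x from -15 to +75 mm, 140 mm wide, 35 to 200 mm above the bench, with a black carry handle on top (bar along y at x = +30 mm, up to 234 mm high). Not to be pressed or grasped.
- pack_nose (a point): Middle of the lower edge of the pack's nose face, 75 mm ahead (+x) of the pack's origin, at bench height.
- dock: Charging dock, fixed to the bench. Origin: the point at bench height where the pack's origin lies when the pack is home; +x is the way in (a pack that is home has the same axes). Two aluminium side guides 25 mm high, inner faces at y = -83 and +83 mm, x from -30 to +75 mm, with flared lead-ins that widen to about y = +-108 mm at x = -75 mm.
- dock_stop (a point): Middle of the face of the dock's rubber stop at bench height, 75 mm beyond (+x) the dock's origin; the stop is 30 mm high and 190 mm wide. Behind it stands a beige charger box, from 22 to 92 mm beyond this point, 170 mm wide, 110 mm high.
- meter: Bystander: grey hand-held meter lying flat, 160 x 78 x 34 mm; origin at the centre of its underside.
- reel: Bystander: black reel standing on end, 60 mm in diameter, 50 mm high; origin at the centre of its underside.
- driver: Bystander: screwdriver lying on the bench, about 200 mm long; origin below its middle.

How it is judged (in metres and radians):
At the end, for the whole second after the job is handed in: The pack stands flat (within 0.03 rad) and at rest in the dock: middle of its nose within 8 mm of the stop and within 13 mm of the dock's centre line, its axis within 0.1 rad of the dock's (x of pack_nose in the frame of dock between 0.067 and 0.08 m and y of pack_nose in the frame of dock between -0.013 and 0.013 m and angle between the x axis of pack and the x axis of dock, either way round below 0.1 rad and angle between pack's own z axis and vertical below 0.03 rad and height (world z) of pack below 0.005 m and linear speed of pack below 0.01 m/s); the robot touches nothing.
It fails at once if the pack tips by more than 0.12 rad (angle between pack's own z axis and vertical above 0.12 rad).
It fails at once if the pack is lifted (its origin more than 12 mm up) (height (world z) of pack above 0.012 m).
It fails at once if the robot presses on the case or its handle (more than 3 N) (contact force between any of the fingers, the arm and pack_case above 3 N).
It fails at once if the meter, reel or screwdriver is moved by more than 20 mm (distance of any of meter, reel, driver from where it was at the start of the episode above 0.02 m).
It also fails if it takes over 70 s, if anything falls off the work surface, if the arm or the gripper's body presses on something with over 40 N, if the wrist force passes 120 N, or if a joint passes its speed limit or range.

## Working session

There is one attempt and no reset: what is moved stays moved. The work goes in short steps, Python scripts to look and compute and a tool call to move; the robot and the scene stay as the last step left them, time stands still between calls to the robot, and variables do not carry over. Pictures are saved under pics/ and viewed, at most 10 in all, crops included, and the job is handed in when it is done.

Besides the shell and the picture viewer there is one more tool, called after "Request:" as name(argument=value, ...), one argument or row to a line, values as JSON. apply_moves: Moves the arm, as the interface text tells. Its arguments: {"type":"object","properties":{"moves":{"type":"array","items":{"type":"array","items":{"type":"array","items":{"type":"number"}}}},"force":{"type":"number"}},"required":["moves"]}

```bash
mkdir -p pics; ls
cat > h.py <<'E'
import numpy as np, cv2
from bench import bot
from scipy.spatial.transform import Rotation as R
def ray(cam,xy,z):
    c=bot.camera_info(cam); V=np.array(c['view']); Rm=V[:3,:3]; o=-Rm.T@V[:3,3]
    d=Rm.T@np.array([(xy[0]-c['cx'])/c['fx'],(xy[1]-c['cy'])/c['fy'],1])
    return o+d*(z-o[2])/d[2]
def proj(cam,p):
    c=bot.camera_info(cam); V=np.array(c['view']); q=V[:3,:3]@np.array(p)+V[:3,3]
    return [c['fx']*q[0]/q[2]+c['cx'],c['fy']*q[1]/q[2]+c['cy']]
def save(cam,n):
    im=bot.get_image(cam); cv2.imwrite('pics/'+n+'.png',im[:,:,::-1]); return im
E
python3 - <<'E'
from h import *
o=bot.get_obs(); print(o['time_s'],o['eef_pos'],o['tool_rot'],o['gripper_width'])
a=save('top','top0'); b=save('scene','scene0')
for cam in('top','scene'):
  for l,z in(('pack',0),('pack_foot',17),('pack_nose',0),('dock',0),('dock_stop',0),('meter',0),('reel',0),('driver',0)):
    for r in bot.pinpoint(cam,l)[:2]: print(cam,l,round(r['score'],2),np.round(r['xy'],1),np.round(ray(cam,r['xy'],z),1))
E
```

```text
pics
0.0 [ 281.64830523 -612.81261914  246.71291116] [-3.13978192e+00  1.44129459e-04  4.30863741e-01] 87.96889992704865
top pack_foot 0.81 [184.5 247.3] [513.3 293.3  17. ]
top pack_nose 0.9 [261.9 252.8] [497.  140.4   0. ]
top dock_stop 0.83 [449.4 246.7] [ 498.5 -242.4    0. ]
top meter 0.57 [422.3 129.4] [ 741.5 -196.7    0. ]
top reel 0.78 [318.  133.3] [739.3  19.1   0. ]
top driver 0.66 [238.3 140.1] [729.7 183.9   0. ]
scene pack 0.96 [364.4 179.1] [501.6 216.6   0. ]
scene pack_foot 0.56 [389.2 171.6] [515.9 276.1  17. ]
scene pack_nose 0.6 [334.4 182.4] [488.1 141.6   0. ]
scene dock_stop 0.96 [173.  224.2] [ 506.6 -241.5    0. ]
scene meter 0.66 [217.3 303.2] [ 746.6 -193.8    0. ]
scene driver 0.81 [405.5 241.6] [731.1 192.3   0. ]
```

View pics/top0.png

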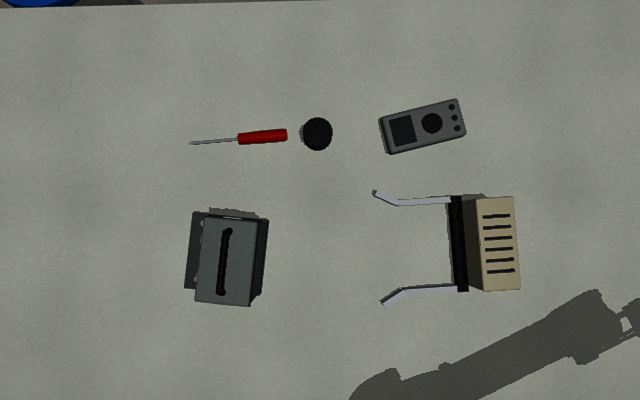

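View pics/scene0.png

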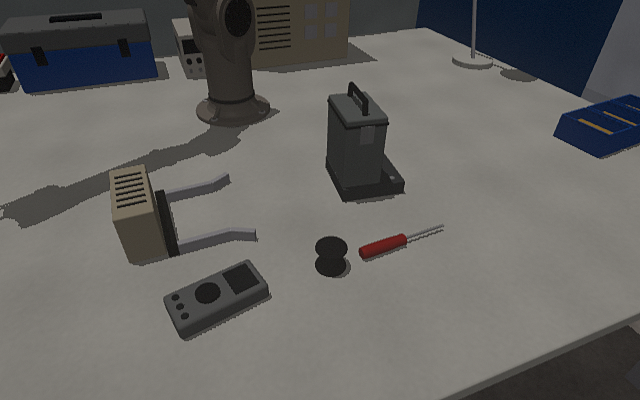

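The top view shows the pack at about (230,257) with its foot plate on the left side, and the dock's guides at (375–455, 192–303) opening to the left. The meter, reel and driver lie above the path, along rows 100–150. Next I'll zoom in on the dock and the pack.

Run:
```python
from h import *
im=cv2.imread('pics/top0.png')
a=im[180:315,365:530]; b=im[195:315,175:280]
a=cv2.resize(a,None,fx=4,fy=4,interpolation=cv2.INTER_CUBIC)
cv2.imwrite('pics/dockz.png',a); 
def dock_pts(p):
    x,y,t=p; Rm=R.from_euler('z',t).as_matrix(); return lambda q: Rm@np.array(q)+[x,y,0]
# pack mask
m=bot.masks_of('top','dock'); print([ (round(r['score'],2),np.round(r['rect'])) for r in m])
b=cv2.resize(b,None,fx=5,fy=5,interpolation=cv2.INTER_CUBIC); cv2.imwrite('pics/packz.png',b)
c=bot.camera_info('top'); print(ray('top',[320,200],0), np.linalg.inv(c['view'])[:3,3])
```

```text
[(0.93, array([448., 248., 150., 116.]))]
[601.3422733   18.95684565   0.        ] [ 552.06679978   31.18541103 1016.83770938]
```

View pics/dockz.png

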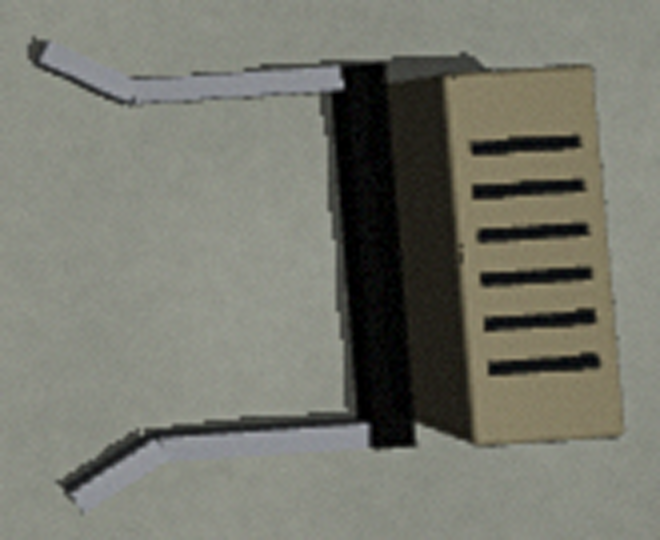

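View pics/packz.png

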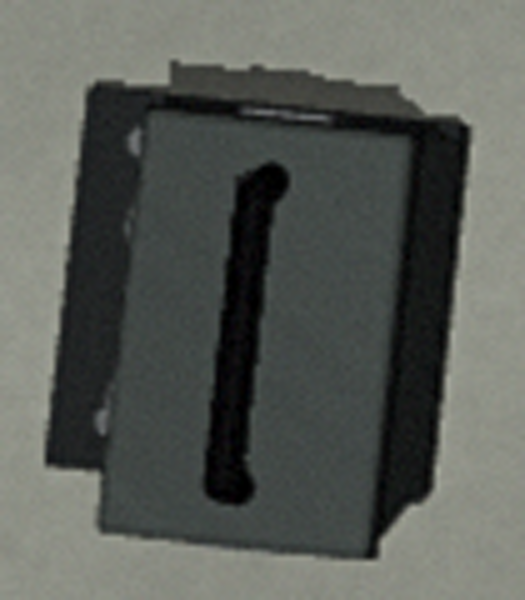

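```bash
cat >> h.py <<'E'
from scipy.optimize import least_squares
def fit(P,U,p0,cam='top'):
    P=np.array(P,float);U=np.array(U,float)
    def f(p):
        W=P@R.from_euler('z',p[2]).as_matrix().T+[p[0],p[1],0]
        return (np.array([proj(cam,w) for w in W])-U).ravel()
    s=least_squares(f,p0,loss='soft_l1',x_scale=[10,10,.1]); return s.x,f(s.x).reshape(-1,2)
E
python3 - <<'E'
from h import *
P=[(75,95,30),(75,-95,30),(-30,83,25),(75,83,25),(-30,-83,0),(75,-83,25),(97,85,110),(97,-85,110),(167,85,110),(167,-85,110)]
U=np.array([(332,65),(371,447),(132,103),(343,90),(150,430),(370,423),(445,75),(474,443),(594,66),(622,437)])/4+[364.6,179.6]
d,e=fit(P,U,[495,-167,-1.48]); print('dock',d,'\n',np.round(e.T,1))
P=[(-75,75,35),(-75,-75,35),(-15,70,200),(75,70,200),(-15,-70,200),(75,-70,200),(75,75,0)]
U=np.array([(90,85),(47,465),(150,110),(412,135),(100,530),(375,557),(467,125)])/5+[174.6,194.6]
k,e=fit(P,U,[505,217,-1.67]); print('pack',k,'\n',np.round(e.T,1))
c,s=np.cos(d[2]),np.sin(d[2]); v=k[:2]-d[:2]
print('pack in dock',c*v[0]+s*v[1],-s*v[0]+c*v[1],k[2]-d[2])
print('foot',k[:2]-75*np.array([np.cos(k[2]),np.sin(k[2])]))
E
```

```text
dock [ 503.4128706  -169.19960244   -1.53514034] 
 [[ 2.8  0.6  0.3 -0.1 -0.3 -0.3 -1.1 -0.7 -0.3  0.7]
 [-0.1  0.4 -0.1 -0.2  0.1 -0.  -0.4  1.1 -0.6  0.1]]
pack [499.86869966 207.01598822  -1.69508608] 
 [[-0.2 -0.  -1.   1.1 -0.3 -0.3  1.5]
 [ 0.1  0.3 -0.9 -0.6  0.8  0.7 -0.4]]
pack in dock -376.1028093627007 9.86957939165274 -0.15994574631268077
foot [509.16644956 281.43743572]
```

```bash
cat >> h.py <<'E'
def delta(p,yaw,x,y,z,yt):
    "tool-frame shift (m) and turn from tool-down pose p,yaw to x,y,z,yt"
    Rm=R.from_euler('xyz',[np.pi,0,yaw]).as_matrix()
    return np.round(np.r_[Rm.T@(np.array([x,y,z])-p)/1000,-(yt-yaw)],3)
E
python3 - <<'E'
from h import *
p=np.array([281.9,-613.3,247.7]);y=.431
print(delta(p,y,650,-100,260,y))
print(delta(np.array([650,-100,260]),y,680,260,260,y),delta(np.array([680,260,260]),y,520,350,250,1.447))
E
```

```text
[ 0.549 -0.313 -0.012 -0.   ]
[ 0.178 -0.315 -0.    -0.   ] [-0.108 -0.149  0.01  -1.016]
```

Request:
apply_moves(
  moves=[
    [[0.042,-0.024,-0.001,0,-1],[0.084,-0.048,-0.002,0,-1],[0.126,-0.072,-0.003,0,-1],[0.168,-0.096,-0.004,0,-1],[0.21,-0.12,-0.005,0,-1]],
  ],
)

```text
time_s: 1.45
eef_pos: [423.5, -415.0, 253.0]
tool_rot: [3.141, -0.0, 0.431]
wrist_force: [0.3, 0.1, -0.7]
gripper_width: 87.8
grip_force: 0.0
```

Request:
apply_moves(
  moves=[
    [[0.042,-0.024,-0.001,0,-1],[0.084,-0.048,-0.002,0,-1],[0.126,-0.072,-0.003,0,-1],[0.168,-0.096,-0.004,0,-1],[0.21,-0.12,-0.005,0,-1]],
  ],
)

```text
time_s: 1.95
eef_pos: [564.2, -218.3, 258.0]
tool_rot: [3.141, -0.0, 0.431]
wrist_force: [0.7, -0.3, -0.1]
gripper_width: 87.7
grip_force: 0.0
```

Request:
apply_moves(
  moves=[
    [[0.042,-0.024,-0.001,0,-1],[0.084,-0.048,-0.002,0,-1],[0.126,-0.072,-0.003,0,-1],[0.148,-0.11,-0.003,0,-1],[0.171,-0.15,-0.003,0,-1]],
  ],
)

```text
time_s: 2.45
eef_pos: [656.6, -10.8, 260.5]
tool_rot: [3.141, -0.0, 0.43]
wrist_force: [0.8, 0.3, -0.1]
gripper_width: 87.5
grip_force: 0.0
```

Request:
apply_moves(
  moves=[
    [[0.022,-0.04,0,0,-1],[0.045,-0.08,0,0,-1],[0.067,-0.12,0,0,-1],[0.09,-0.16,0,0,-1],[0.112,-0.2,0,0,-1]],
  ],
)

```text
time_s: 2.95
eef_pos: [674.3, 218.1, 260.8]
tool_rot: [3.141, -0.0, 0.431]
wrist_force: [0.9, -0.4, 0.1]
gripper_width: 88.0
grip_force: 0.0
```

Request:
apply_moves(
  moves=[
    [[0.005,-0.042,0,-0.14,-1],[0.011,-0.084,0,-0.28,-1],[-0.021,-0.117,0.003,-0.42,-1],[-0.054,-0.15,0.006,-0.56,-1],[-0.086,-0.184,0.01,-0.7,-1]],
  ],
)

```text
time_s: 3.45
eef_pos: [517.7, 348.2, 250.5]
tool_rot: [3.141, -0.0, 1.137]
wrist_force: [1.2, 0.6, 0.3]
gripper_width: 87.5
grip_force: 0.0
```

Run:
```python
from h import *
o=bot.get_obs();print(o['eef_pos'],o['tool_rot'],o['joints'])
print(delta(o['eef_pos'],o['tool_rot'][2],518,345,100,1.447))
save('wrist','w1')
for l,z in(('pack_foot',17),('pack',0)):
  for r in bot.pinpoint('wrist',l)[:2]: print(l,r['score'],r['xy'],ray('wrist',r['xy'],z))
```

```text
[517.72203822 348.24204303 250.5406598 ] [ 3.14131192e+00 -1.70608465e-04  1.13650814e+00] [-0.34910393  0.43036875 -0.46019711  1.65580374  0.20921114  1.10422311
 -1.30182476]
[-0.003  0.002  0.151 -0.31 ]
pack 0.56 [344.6, 261.3] [494.55154802 209.6965755    0.        ]
```

View pics/w1.png

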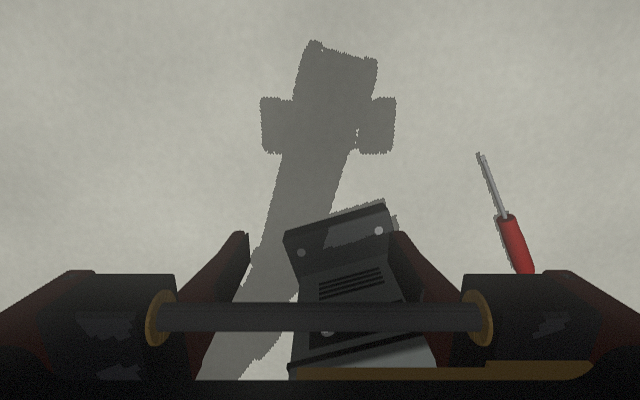

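The wrist view shows the pack's foot plate, with its rear edge running from about (284,236) to (385,203). I'll check that edge against the fit.

Run:
```python
from h import *
print(np.linalg.inv(bot.camera_info('wrist')['view'])[:3,3])
for z in(35,0): 
  a,b=ray('wrist',[283,237],z),ray('wrist',[385,203],z); print(z,a,b,np.linalg.norm(a-b),np.arctan2((b-a)[1],(b-a)[0]))
```

```text
[550.31534595 422.87115439 387.40076231]
35 [438.18570603 298.13939046  35.        ] [581.47536408 285.30184211  35.        ] 143.8635768756812 -0.08935303135664144
0 [427.04913138 285.75118872   0.        ] [584.57013785 271.63863123   0.        ] 158.15192619043412 -0.08935303135664148
```

Request:
apply_moves(
  moves=[
    [[-0.002,0.001,0.03,-0.1,-1],[-0.002,0.001,0.07,-0.2,-1],[-0.003,0.002,0.11,-0.31,-1],[-0.003,0.002,0.15,-0.31,-1],[-0.003,0.002,0.15,-0.31,-1]],
  ],
)

```text
time_s: 4.1
eef_pos: [518.5, 340.3, 95.3]
tool_rot: [-3.135, 0.007, 1.438]
wrist_force: [-0.3, -1.2, -0.5]
gripper_width: 88.1
grip_force: 0.0
```

Request:
apply_moves(
  moves=[
    [[0,0,0.025,0,-1],[0,0,0.045,0,-1],[0,0,0.06,0,-1],[0,0,0.064,0,-1],[0,0,0.064,0,-1]],
  ],
)

```text
time_s: 4.6
eef_pos: [520.5, 344.1, 37.2]
tool_rot: [3.141, -0.0, 1.44]
wrist_force: [0.5, 0.3, 0.2]
gripper_width: 87.8
grip_force: 0.0
```

Request:
apply_moves(
  moves=[
    [[-0.01,0,0.003,-0.02,-1],[-0.022,0,0.005,-0.02,-1],[-0.03,0,0.005,-0.02,-1],[-0.036,0,0.005,-0.02,-1],[-0.04,0,0.005,-0.02,-1]],
  ],
)

```text
time_s: 5.1
eef_pos: [514.9, 303.3, 31.9]
tool_rot: [3.141, 0.0, 1.46]
wrist_force: [0.3, 0.1, -0.3]
gripper_width: 87.9
grip_force: 0.0
```

Request:
apply_moves(
  moves=[
    [[-0.003,0,0,0,-1],[-0.006,0,0,0,-1],[-0.009,0,0,0,-1],[-0.012,0,0,0,-1],[-0.015,0,0,0,-1]],
  ],
)

```text
time_s: 5.6
eef_pos: [512.2, 293.1, 31.8]
tool_rot: [-3.141, -0.006, 1.462]
wrist_force: [-2.4, 9.5, -5.0]
gripper_width: 87.6
grip_force: 4.3
```

Request:
apply_moves(
  moves=[
    [[-0.004,0,0,0,-1],[-0.008,0,0,0,-1],[-0.012,0,0,0,-1],[-0.016,0,0,0,-1],[-0.02,0,0,0,-1]],
  ],
)

```text
time_s: 6.1
eef_pos: [510.7, 273.9, 32.1]
tool_rot: [3.141, -0.007, 1.464]
wrist_force: [0.9, 10.0, -4.6]
gripper_width: 88.0
grip_force: 4.6
```

Run:
```python
from h import *
o=bot.get_obs();print(o['eef_pos'],o['tool_rot'],o['wrist_force'],o['wrist_torque'])
im=save('top','top1'); save('scene','s1')
for l,z in(('pack_foot',17),('pack_nose',0),('pack',0)):
 for cam in('top','scene'):
  for r in bot.pinpoint(cam,l)[:1]: print(cam,l,r['score'],r['xy'],ray(cam,r['xy'],z))
a=cv2.resize(im[180:320,165:285,::-1],None,fx=4,fy=4,interpolation=cv2.INTER_CUBIC);cv2.imwrite('pics/t1z.png',a)
```

```text
[510.73227898 273.91870463  32.05863263] [ 3.14067239 -0.00692701  1.46352398] [ 0.89249926 10.00949146 -4.59298575] [ 1.96767782 -0.1408851  -0.08896053]
top pack_foot 0.75 [198.4, 249.4] [508.28364721 265.56396891  17.        ]
scene pack_foot 0.59 [383.8, 171.8] [511.9300281  263.14667751  17.        ]
top pack_nose 0.63 [275.7, 254.4] [492.93038226 112.37034737   0.        ]
scene pack_nose 0.9 [325.6, 183.4] [484.32766622 119.88469161   0.        ]
scene pack 0.73 [355.2, 181.6] [503.17206747 190.6036007    0.        ]
```

View pics/t1z.png

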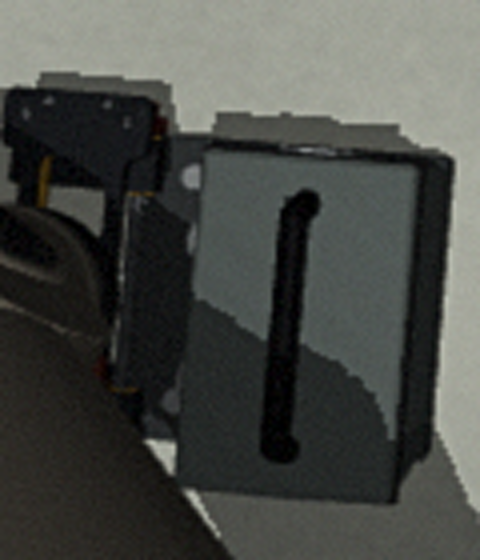

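The pack's foot sits flush against the gripper, and the TCP yaw of 1.464 means a pack yaw of −1.678. In the dock frame the pack is now at x −359, y +11, angle −0.143. I'll push 50 mm straight, then turn left on an arc, then go straight again.

Request:
apply_moves(
  moves=[
    [[-0.01,0,0,0,-1],[-0.02,0,0,0,-1],[-0.03,0,0,0,-1],[-0.04,0,0,0,-1],[-0.05,0,0,0,-1]],
  ],
)

```text
time_s: 7.0
eef_pos: [505.6, 223.9, 32.0]
tool_rot: [3.14, -0.007, 1.464]
wrist_force: [1.1, 8.8, -5.6]
gripper_width: 88.1
grip_force: 4.7
```

Request:
apply_moves(
  moves=[
    [[-0.0115,-0.0025,0,-0.029,-1],[-0.023,-0.004,0,-0.057,-1],[-0.0345,-0.006,0,-0.086,-1],[-0.046,-0.007,0,-0.114,-1],[-0.058,-0.008,0,-0.143,-1]],
  ],
)

```text
time_s: 7.5
eef_pos: [490.6, 167.1, 31.9]
tool_rot: [3.14, -0.006, 1.608]
wrist_force: [-1.0, 9.3, -3.5]
gripper_width: 87.3
grip_force: 4.9
```

Request:
apply_moves(
  moves=[
    [[-0.008,0,0,0,-1],[-0.016,0,0,0,-1],[-0.024,0,0,0,-1],[-0.032,0,0,0,-1],[-0.036,0,0,0,-1]],
  ],
)

```text
time_s: 8.0
eef_pos: [492.5, 130.6, 31.9]
tool_rot: [3.14, -0.005, 1.606]
wrist_force: [0.6, 10.3, -5.1]
gripper_width: 87.8
grip_force: 5.0
```

Run:
```python
from h import *
o=bot.get_obs();print(o['eef_pos'],o['tool_rot'],o['wrist_force'],o['wrist_torque'])
im=save('top','top2'); save('scene','s2')
for l,z in(('pack_foot',17),('pack_nose',0),('pack',0),('dock_stop',0)):
 for cam in('top','scene'):
  for r in bot.pinpoint(cam,l)[:1]: print(cam,l,r['score'],r['xy'],ray(cam,r['xy'],z))
a=cv2.resize(im[170:330,280:480,::-1],None,fx=3.5,fy=3.5,interpolation=cv2.INTER_CUBIC);cv2.imwrite('pics/t2z.png',a)
```

```text
[492.45674654 130.60109735  31.94418049] [ 3.13963495 -0.00535356  1.60626719] [ 0.56008813 10.30970208 -5.08036958] [ 2.02820712  0.11904915 -0.01723202]
top pack_foot 0.67 [271.5, 255.5] [491.96501339 119.47401562  17.        ]
scene pack_foot 0.65 [326.5, 181.4] [499.46756862 115.31566858  17.        ]
scene pack_nose 0.62 [269.9, 196.3] [485.8515001  -21.29586863   0.        ]
top pack 0.89 [309.2, 254.2] [491.39827171  44.1232582    0.        ]
scene pack 0.85 [301.0, 190.3] [489.5564634   54.30267065   0.        ]
top dock_stop 0.83 [450.7, 246.5] [ 498.84090654 -245.11142205    0.        ]
scene dock_stop 0.96 [174.0, 223.4] [ 504.70134156 -239.24912344    0.        ]
```

View pics/t2z.png

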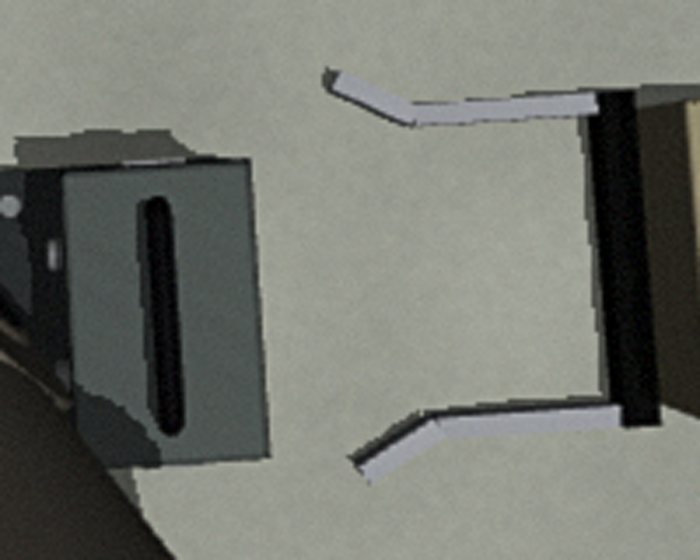

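The pack has just entered the view left of the flares, nearly parallel to the guides. Its case-top corners are at (65,172), (250,158), (78,468) and (270,457) in the crop. I'll refit both together.

Run:
```python
from h import *
f=lambda u:np.array(u)/3.5+[279.64,169.64]
P=[(75,95,30),(75,-95,30),(-30,83,25),(75,83,25),(-30,-83,0),(75,-83,0),(75,-83,25)]
d,e=fit(P,f([(591,92),(622,425),(413,125),(598,113),(422,412),(605,397),(620,405)]),[500,-168,-1.53]); print('dock',d,'\n',np.round(e.T,1))
k,e=fit([(-15,70,200),(75,70,200),(-15,-70,200),(75,-70,200)],f([(65,172),(250,158),(78,468),(270,457)]),[491,44,-1.53]); print('pack',k,'\n',np.round(e.T,1))
o=bot.get_obs(); yaw=o['tool_rot'][2]-np.pi
q=o['eef_pos'][:2]+84.5*np.array([np.cos(yaw),np.sin(yaw)]);print('pack by tool',q,yaw)
for dd in(d,np.array([503.4,-169.2,-1.535])):
 c,s=np.cos(dd[2]),np.sin(dd[2])
 for n in(k[:2],q):
  v=n-dd[:2]; print('in dock',c*v[0]+s*v[1],-s*v[0]+c*v[1],yaw-dd[2])
```

```text
dock [ 503.61013963 -167.85172767   -1.53357011] 
 [[ 1.2  0.  -0.4 -1.   1.   0.2 -0.6]
 [-0.3  0.6 -0.2 -0.2 -0.2  0.6 -0.2]]
pack [493.71903949  42.78762848  -1.5405644 ] 
 [[-1.2  0.6 -0.   0.3]
 [-0.9 -0.1  0.4  0.3]]
pack by tool [495.40839189  45.50692389] -1.5354679211257003
in dock -210.8615451195705 -2.0447512298599246 -0.001897814965166722
in dock -213.51608288526086 -0.2553635251012967 -0.001897814965166722
in dock -212.19829376312384 -2.088000759401953 -0.0004679211257003768
in dock -214.85538744866906 -0.302410589835179 -0.0004679211257003768
```

The pack is aligned with the dock: 0–2 mm off the centre line, and the angle error is about zero. Now straight in, about 213 mm.

Request:
apply_moves(
  moves=[
    [[-0.01,0,0,0,-1],[-0.02,0,0,0,-1],[-0.03,0,0,0,-1],[-0.04,0,0,0,-1],[-0.05,0,0,0,-1]],
  ],
)

```text
time_s: 9.0
eef_pos: [494.2, 81.3, 31.9]
tool_rot: [3.139, -0.006, 1.607]
wrist_force: [0.2, 11.2, -2.7]
gripper_width: 87.7
grip_force: 5.3
```

Request:
apply_moves(
  moves=[
    [[-0.01,0,0,0,-1],[-0.02,0,0,0,-1],[-0.03,0,0,0,-1],[-0.04,0,0,0,-1],[-0.05,0,0,0,-1]],
  ],
)

```text
time_s: 9.5
eef_pos: [495.9, 31.5, 31.9]
tool_rot: [3.139, -0.006, 1.608]
wrist_force: [-0.3, 11.0, -1.4]
gripper_width: 87.9
grip_force: 5.6
```

Request:
apply_moves(
  moves=[
    [[-0.01,0,0,0,-1],[-0.02,0,0,0,-1],[-0.03,0,0,0,-1],[-0.04,0,0,0,-1],[-0.05,0,0,0,-1]],
  ],
)

```text
time_s: 10.0
eef_pos: [497.7, -18.3, 31.9]
tool_rot: [3.139, -0.006, 1.608]
wrist_force: [-0.7, 11.5, -1.6]
gripper_width: 87.8
grip_force: 6.0
```

Request:
apply_moves(
  moves=[
    [[-0.01,0,0,0,-1],[-0.02,0,0,0,-1],[-0.03,0,0,0,-1],[-0.04,0,0,0,-1],[-0.045,0,0,0,-1]],
  ],
)

```text
time_s: 10.5
eef_pos: [499.3, -63.9, 31.9]
tool_rot: [3.14, -0.005, 1.607]
wrist_force: [-0.2, 12.3, 0.4]
gripper_width: 88.3
grip_force: 6.4
```

Request:
apply_moves(
  moves=[
    [[-0.003,0,0,0,-1],[-0.006,0,0,0,-1],[-0.009,0,0,0,-1],[-0.012,0,0,0,-1],[-0.014,0,0,0,-1]],
  ],
)

```text
time_s: 11.0
eef_pos: [499.7, -76.7, 31.9]
tool_rot: [3.14, -0.006, 1.608]
wrist_force: [-0.6, 12.8, 2.0]
gripper_width: 87.8
grip_force: 6.6
```

Request:
apply_moves(
  moves=[
    [[-0.001,0,0,0,-1],[-0.002,0,0,0,-1],[-0.003,0,0,0,-1],[-0.004,0,0,0,-1],[-0.005,0,0,0,-1]],
  ],
)

```text
time_s: 11.5
eef_pos: [499.9, -81.4, 31.9]
tool_rot: [3.14, -0.006, 1.609]
wrist_force: [-0.8, 12.9, 1.4]
gripper_width: 87.8
grip_force: 6.7
```

Request:
apply_moves(
  moves=[
    [[-0.001,0,0,0,-1],[-0.002,0,0,0,-1],[-0.003,0,0,0,-1],[-0.004,0,0,0,-1],[-0.004,0,0,0,-1]],
  ],
)

```text
time_s: 12.0
eef_pos: [499.9, -83.1, 31.9]
tool_rot: [3.14, -0.008, 1.609]
wrist_force: [-2.0, 19.7, 1.8]
gripper_width: 87.8
grip_force: 9.6
```

The force has risen as the nose reached the stop. One small firm push, then I'll back off.

Request:
apply_moves(
  moves=[
    [[-0.001,0,0,0,-1],[-0.002,0,0,0,-1],[-0.003,0,0,0,-1],[-0.003,0,0,0,-1],[-0.003,0,0,0,-1]],
  ],
)

```text
time_s: 12.5
eef_pos: [499.9, -83.2, 32.0]
tool_rot: [3.14, -0.011, 1.61]
wrist_force: [-1.5, 27.1, 4.7]
gripper_width: 87.9
grip_force: 13.4
```

Request:
apply_moves(
  moves=[
    [[0.005,0,0,0,-1],[0.015,0,0,0,-1],[0.03,0,0,0,-1],[0.05,0,0,0,-1],[0.07,0,0,0,-1]],
  ],
)

```text
time_s: 13.0
eef_pos: [497.2, -23.7, 31.7]
tool_rot: [3.142, 0.001, 1.603]
wrist_force: [0.0, 0.0, 0.5]
gripper_width: 87.8
grip_force: 0.0
```

Request:
apply_moves(
  moves=[
    [[0.03,0,-0.02,0,-1],[0.06,0,-0.05,0,-1],[0.09,0,-0.08,0,-1],[0.1,0,-0.1,0,-1],[0.1,0,-0.1,0,-1]],
  ],
)

```text
time_s: 13.5
eef_pos: [495.6, 78.6, 134.5]
tool_rot: [3.136, -0.001, 1.607]
wrist_force: [0.6, 0.7, -0.7]
gripper_width: 88.1
grip_force: 0.0
```

Run:
```python
from h import *
o=bot.get_obs();print(o['eef_pos'],o['wrist_force'])
im=save('top','top3')
a=cv2.resize(im[170:330,330:530,::-1],None,fx=3.5,fy=3.5,interpolation=cv2.INTER_CUBIC);cv2.imwrite('pics/t3z.png',a)
```

```text
[495.55589022  78.63751837 134.46089799] [ 0.58165969  0.67151707 -0.67210243]
```

View pics/t3z.png

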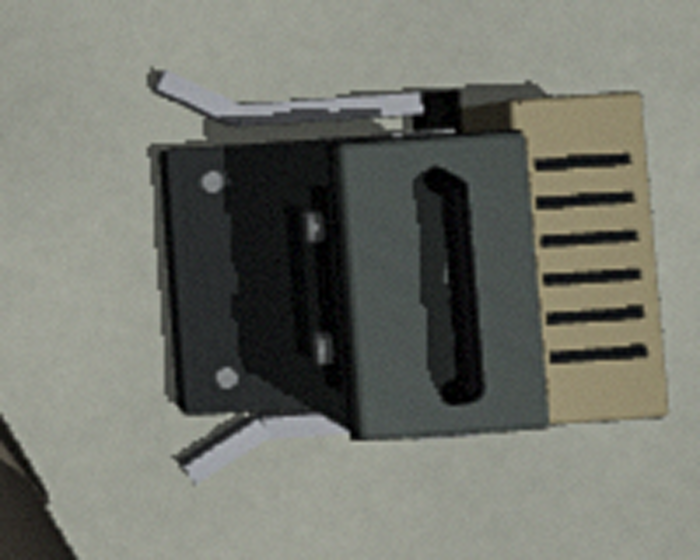

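The pack stands upright between the guides with its nose at the stop: case top at crop (340–550, 130–440), foot plate clear of the flares. The gripper is well clear, so I'm handing it in.

```bash
python3 -c "
from bench import bot
print(bot.job_done())"
```

```text
the job is handed in; nothing more can be done
None
```

The battery pack is in the dock, standing upright between the guides with its nose against the rubber stop; the job is handed in at about 13.5 s on the robot's clock, but the hand-in call returned no verdict.

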